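# Set up the clamp plate for the box

## Task

Set up the T-slot clamp plate for the plywood box standing at its left or right: slide the guard bar by its grip fully home against the end stop farther from the box, then drop the head of every clamp stud on the bench through the mouth in the middle of a slot of its own, slide it to the slot's end on the box's side and give it a quarter turn so that its knob lies across the slot and it is locked. When all the studs are locked, slide the guard bar back to the other end, fully home against the stop on the box's side, to shut the studs in. Leave the sanding block where it lies.

Things in the scene. Friction and masses are not known exactly. Their poses are not given: they have to be found in the camera images.
- plate: clamp plate fixed on the bench, 234 (x) x 270 (y) x 28 mm high, aluminium top; origin at the centre of its underside. Four T-slots run along its y at x = -84, -28, +28 and +84 mm, each 15 mm wide, from y = -106 to +106 mm. Lips 8 mm thick; below them a channel 26 mm wide, floor at z = 6 mm. A stud in a slot hangs by its washer on the plate's top: underside at plate z = 10 mm, middle at z = 38 mm
- mouth (a point): centre of the line of four mouths, on the plate's top (plate 0, 0, 28 mm; the mouths are centred at x = -84, -28, +28, +84 mm, y = 0); axes as the plate's. A mouth is 26 (x) x 46 mm (y): the only place where a stud's head, its long way along the slot (y), can go in or out
- end_left (a point): centre of the line of the slots' +y end positions (plate 0, +100, 28 mm; they are at x = -84, -28, +28, +84 mm, y = +100 mm). A stud slid until its neck meets the slot's end stands here (1 mm play); once locked it still has 14 mm of play back along the slot. Under it is a 48 x 48 mm pocket, where alone the head can turn. Locked: long axis across the slot (plate x), turned either way
- end_right (a point): the same at the -y end (plate 0, -100, 28 mm)
- guard (a joint): position of the guard bar along plate y, m: -0.05 at the stop on the -y side, +0.05 at the stop on the +y side, near 0 at the start. About 3 N of friction; stays where left. The steel bar, 40 mm wide in y, top 36 mm above the bench, lies across all slots: near 0 it covers the mouths; at one stop it frees the mouths and the way to the opposite slot ends
- guard_grip (a point): centre of the guard bar's upright black grip at the plate's robot-side edge (plate x = -137 mm): 28 (plate x) x 20 (plate y) x 40 mm high, from 36 to 76 mm above the bench; axes as the plate's
- stud_a_mid (a point): clamp stud, 56 mm tall, 80 g, standing on its head on the bench, or absent; this point: on its axis, 28 mm above its underside, x along its long axis. From below: steel hammer head 40 (x) x 20 (y) x 8 mm, round neck 10 mm dia. x 10 mm, steel washer 36 mm dia. x 4 mm, black bar knob 38 (x) x 16 (y) x 34 mm high, pointing the same way as the head
- stud_b_mid (a point): clamp stud, 56 mm tall, 80 g, standing on its head on the bench, or absent; this point: on its axis, 28 mm above its underside, x along its long axis. From below: steel hammer head 40 (x) x 20 (y) x 8 mm, round neck 10 mm dia. x 10 mm, steel washer 36 mm dia. x 4 mm, black bar knob 38 (x) x 16 (y) x 34 mm high, pointing the same way as the head
- stud_c_mid (a point): clamp stud, 56 mm tall, 80 g, standing on its head on the bench, or absent; this point: on its axis, 28 mm above its underside, x along its long axis. From below: steel hammer head 40 (x) x 20 (y) x 8 mm, round neck 10 mm dia. x 10 mm, steel washer 36 mm dia. x 4 mm, black bar knob 38 (x) x 16 (y) x 34 mm high, pointing the same way as the head
- stud_d_mid (a point): clamp stud, 56 mm tall, 80 g, standing on its head on the bench, or absent; this point: on its axis, 28 mm above its underside, x along its long axis. From below: steel hammer head 40 (x) x 20 (y) x 8 mm, round neck 10 mm dia. x 10 mm, steel washer 36 mm dia. x 4 mm, black bar knob 38 (x) x 16 (y) x 34 mm high, pointing the same way as the head
- box: open-topped plywood box, 110 (x) x 140 (y) x 75 mm high, fixed, standing beyond the plate on its left (+y) or right (-y) side; origin at the centre of its underside. Its side of the plate is the side for the studs
- tins: three paint tins up to 108 mm high, fixed, standing on the other side than the box; origin under the group's centre
- sander_mid (a point): sanding block, cork with a wooden back, 100 (x) x 62 (y) x 40 mm high, loose on the bench, a bystander; this point is its centre
Things that resemble listed ones, but are neither listed nor needed, are in the scene too. Leave any blue or purple look-alike of the part that bears stud_d_mid alone.

How it is judged:
By the outcome, as a careful person would: the job done as asked, in the order asked, and still so for the second after the job is handed in, with the robot touching nothing.
Of stud_a, stud_b, stud_c, stud_d only 3 to 4 are there at a start; the rules pass over those that are not, and their reading is None.
At some moment in a run one of stud_a, stud_b, stud_c, stud_d may be knocked a few centimetres aside while the robot is not near it.
It also fails if it takes over 210 s, if anything falls off the work surface, if the arm or the gripper's body presses on something with over 40 N, if the wrist force passes 120 N, or if a joint passes its speed limit or range.

## Robot

A 7-joint arm with a two-finger parallel gripper is mounted at the origin on the work surface. World frame = base frame: x ahead of the robot, y to its left, z up, the work surface at z = 0. Lengths are in m, angles in rad, forces in N, time in s.
With the tool pointing down it reaches from about 0.4 to 0.85 m from the base axis. Payload 4.5 kg.
Tool frame: the origin (TCP) lies between the finger pads; the fingertips stand 19 mm ahead of it and the grasp point (between the pads) is the TCP (r.tips_ahead is the distance from the TCP to the fingertips, in m); z points along the fingers, y is the line along which they close (so a half turn about z gives the same grasp; the last joint's range is limited). The gripper opens to 88 mm and grips with 3 to 60 N. Pads are 18 mm wide; open, the fingers measure 123 mm over their backs; the gripper's body (75 mm by 187 mm) begins 45 mm behind the grasp point.
Start: joints at [-1.098, 0.689, -0.195, 1.565, 0.157, 0.902, -0.215], TCP at [0.266, 0.566, 0.258] pointing down, gripper open.
Joint ranges: [-3.01, 3.01], [-0.46, 2.08], [-1.47, 1.51], [0.13, 2.56], [-1, 4.14], [0.04, 2.09], [-2.66, 2.66]. Speed limits (rad/s): [2.57, 2.57, 3.14, 3.14, 3.14, 3.14, 3.14].

## Interface

Orientations are given as a unit quaternion [x, y, z, w].
In Python, from plant import r, cams, models gives the robot as it stands. The module is installed in compiled form; this text tells all that it offers.
- The arm moves only by the tool jog_arm, never from a script. Its arguments are lists of equal length, an entry for each row: "turn": the turn, a rotation vector about the tool's x, y, z in rad, a list of three; "translation": the shift along the tool's x, y, z in m, a list of three; "grip": the closure, from 0 (fully open) to 1 (shut). In form: {"turn": [[ax, ay, az], ...], "translation": [[tx, ty, tz], ...], "grip": [grip, ...]}. A call has 1 to 20 rows; each row is the pose to reach, as a shift and turn from the pose commanded when the call began, along the tool's axes at that moment; what a row does not reach only later rows make up. A row lasts 1/8 s, in which the tool goes at most 62.5 mm and 10.7 degrees, less where a joint would pass 70% of its speed; a pose out of reach is approached as far as the arm can. A call with a gripper value outside its range is refused whole. The fingers move at their own pace and stop on an object; "force" is the grip in N (left out, the last holds). Time passes only in rows, so rows that repeat a pose let the fingers close. It gives the time, the measured TCP pose, the force, the opening and the grip force at its end, in the units of the state.
- r.get_state(): the state, without advancing time (a new reading comes with each control period).
- cams.snapshot(name): name is "scene" or "side" or "wrist"; returns the picture (384x512x3 uint8, red, green, blue); there is no depth.
- cams.camera_params(name): a dict with "fx", "fy", "cx", "cy" (pixels), "eye" and "orientation" of the camera in the world. Camera axes: x right, y up, looking along -z (the intrinsics and any distortion apply to the point x, -y, -z); pixel columns grow to the right and rows downward; lengths in m; the calibration is good to about 2 mm. The wrist camera is an equidistant fisheye: a pixel r from the principal point sees the ray r / f radians off the axis. A picture is of the moment at which its call begins: read the wrist's pose just before it. camera_params takes no time and is no camera call; for the wrist camera it gives the pose at the moment of the call.
- r.finish_job(): hands the job in; it is judged then, once.
Trained networks look in the newest picture that a camera, given by its name, has taken for a name from the list of things; names that differ only in an ending like _2 or _b are one class to them, and where a whole thing is asked for, a point or a joint stands for the part that bears it (a point fixed in the world has none). Each returns a list of dicts, best first, with "p" (0 to 1); they miss things now and then, are a little off and sometimes report something else, mostly with a low value. They report only what shows in the picture. A call takes as long as a camera call. They do not tell look-alikes from the thing itself.
- models.find_in(camera, name): "position" ([x, y, z] in m, in world coordinates, good to about 4 mm: the middle of the surface that is visible of it).
- models.masks_of(camera, name): "pixels" (384x512 bool, what is visible of it).
- models.place_of(camera, name): "position" ([x, y, z] in m, in world coordinates, good to about 4 mm: a listed point, or the origin of a listed thing).
The state is a dict: "clock": time; "q": joint angles; "qd": joint speeds; "joint_torque": joint torques, N m; "tool_pos": TCP position; "eef_rot": TCP orientation; "contact_force": force on the tool from outside, world axes, zero at the start; "moment": the same for the moment, N m; "opening": opening from 0.0 (shut) to 1.0 (fully open); "finger_force": force on a finger pad.
Only numpy, scipy, OpenCV 4.12 (cv2) and the standard library are available. Lean on these libraries where they do the work, as an engineer would, in place of code of your own. Each camera call takes 0.05 s, during which the arm holds its last target. There are 200 camera calls.

## Working session

There is one attempt and no reset: what is moved stays moved. The work goes in short steps, Python scripts to look and compute and a tool call to move; the robot and the scene stay as the last step left them, time stands still between calls to the robot, and variables do not carry over. Pictures are saved under pics/ and viewed, at most 14 in all, crops included, and the job is handed in when it is done.

Besides the shell and the picture viewer there is one more tool, called after ">>>" as a command line: name --argument value ..., lists and objects as JSON in quotes. jog_arm: Moves the arm, as the interface text tells. Its arguments: {"type":"object","properties":{"turn":{"type":"array"},"translation":{"type":"array"},"grip":{"type":"array"},"force":{"type":"number"}},"required":["turn","translation","grip"]}

```bash
mkdir -p pics; cat > h.py <<'E'
import numpy as np, cv2
from plant import r, cams, models
from scipy.spatial.transform import Rotation as R
def snap(c,fn=None):
    im=cams.snapshot(c)
    if fn: cv2.imwrite('pics/'+fn,im[:,:,::-1])
    return im
def ray(c,u,v,P=None):
    P=P or cams.camera_params(c)
    x=(u-P['cx'])/P['fx'];y=(v-P['cy'])/P['fy']
    if c=='wrist':
        t=np.hypot(x,y);s=np.sinc(t/np.pi);d=np.array([x*s,y*s,np.cos(t)])
    else: d=np.array([x,y,1.])
    d=d*[1,-1,-1]
    return np.array(P['eye']),R.from_quat(P['orientation']).apply(d)
def at_z(c,u,v,z,P=None):
    e,d=ray(c,u,v,P);return e+d*(z-e[2])/d[2]
def proj(c,p,P=None):
    P=P or cams.camera_params(c)
    d=R.from_quat(P['orientation']).inv().apply(np.array(p)-P['eye'])*[1,-1,-1]
    if c=='wrist':
        n=np.hypot(d[0],d[1]);t=np.arctan2(n,d[2]);d=np.array([d[0]/n*t,d[1]/n*t,1])
    return P['cx']+P['fx']*d[0]/d[2],P['cy']+P['fy']*d[1]/d[2]
E
python3 - <<'E'
from h import *
np.set_printoptions(precision=4,suppress=True)
s=r.get_state();print(s['clock'],s['tool_pos'],s['eef_rot'],s['contact_force'],s['opening'])
for c in('scene','side'):
    snap(c,c+'0.png')
    print(c,cams.camera_params(c))
    for n in('plate','mouth','end_left','end_right','guard_grip','stud_a_mid','box','tins','sander_mid'):
        for d in models.place_of(c,n)[:6]: print(c,n,round(d['p'],2),np.round(d['position'],4))
print(cams.camera_params('wrist'))
E
```

```text
0.0 [0.2653 0.5652 0.2569] [ 0.2176  0.976  -0.0009 -0.0001] [ 1.2319  0.3112 -0.1255] 0.9976082291703957
scene {'fx': 477.3957875942273, 'fy': 477.3957875942273, 'cx': 267.09525569876524, 'cy': 179.4041232210147, 'eye': array([1.4979, 0.3282, 0.8721]), 'orientation': array([0.262 , 0.3491, 0.7146, 0.5466])}
scene plate 0.91 [ 0.5957 -0.0138 -0.0017]
scene mouth 0.58 [ 0.5972 -0.0139  0.025 ]
scene end_left 0.83 [0.6055 0.0857 0.028 ]
scene end_left 0.65 [ 0.7165 -0.336  -0.0034]
scene end_right 0.92 [ 0.5946 -0.1095  0.0268]
scene guard_grip 0.89 [ 0.4631 -0.0149  0.052 ]
scene guard_grip 0.5 [0.4291 0.3132 0.0283]
scene stud_a_mid 0.73 [0.5448 0.3005 0.0279]
scene box 0.87 [ 0.7187 -0.3379 -0.0023]
scene tins 0.59 [ 0.7084  0.3179 -0.0005]
scene sander_mid 0.27 [0.7086 0.3153 0.0028]
side {'fx': 417.73844867673125, 'fy': 417.73844867673125, 'cx': 253.80050194276907, 'cy': 195.3062916850901, 'eye': array([ 0.1458, -0.8203,  0.6474]), 'orientation': array([ 0.4827, -0.093 , -0.1835,  0.8513])}
side plate 0.85 [ 0.6028 -0.012   0.0027]
side mouth 0.97 [ 0.5949 -0.0143  0.0289]
side end_left 0.89 [0.6037 0.0843 0.0259]
side end_right 0.84 [ 0.589  -0.1127  0.0272]
side guard_grip 0.7 [ 0.4639 -0.014   0.0518]
side stud_a_mid 0.78 [0.5439 0.3025 0.0299]
side box 0.8 [ 0.7152 -0.3359 -0.0022]
side box 0.39 [ 0.4604 -0.0189  0.0534]
side tins 0.57 [ 0.7145  0.3126 -0.0031]
side tins 0.37 [ 0.7134 -0.3347 -0.0019]
side sander_mid 0.58 [0.4768 0.4892 0.0199]
{'fx': 297.3186396354542, 'fy': 297.3186396354542, 'cx': 257.4810030180649, 'cy': 191.1437114685116, 'eye': array([0.1926, 0.5994, 0.3853]), 'orientation': array([-0.1321, -0.0842,  0.5295,  0.8337])}
```

View pics/scene0.png

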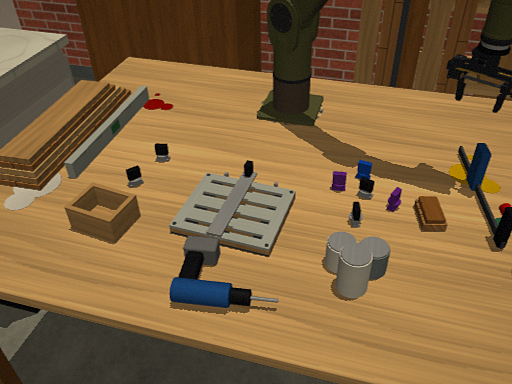

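View pics/side0.png

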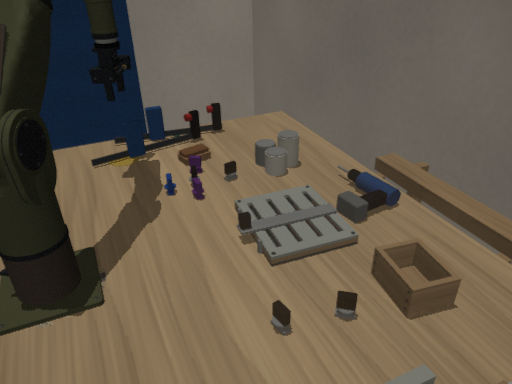

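Box is at the right (-y); black studs at scene px (161,150), (134,176), (356,213), (366,187). There are blue and purple look-alikes at (363,170), (339,181) and (395,200). I'll look with the wrist camera, starting with the left cluster.

```bash
cat >> h.py <<'E'
def Rt(psi): return R.from_euler('z',psi)*R.from_matrix(np.diag([-1.,1,-1]))
def go(pts):
    "rows (x,y,z,psi) -> turn and translation from the pose held now"
    s=r.get_state();q=R.from_quat(s['eef_rot']);p=np.array(s['tool_pos'])
    for x,y,z,psi in pts:
        print('T',np.round(q.inv().apply(np.array([x,y,z])-p),4).tolist(),'R',np.round((q.inv()*Rt(psi)).as_rotvec(),4).tolist())
E
python3 - <<'E'
from h import *
for c,l in(('scene',[(161,147),(134,173),(356,210),(366,184)]),('side',[(281,308),(347,297),(231,167),(194,172)])):
    for u,v in l: print(c,at_z(c,u,v,.04).round(3))
go([(.44,.34,.30,0)])
E
```

```text
scene [ 0.409 -0.317  0.04 ]
scene [ 0.551 -0.335  0.04 ]
scene [0.546 0.3   0.04 ]
scene [0.431 0.313 0.04 ]
side [ 0.418 -0.305  0.04 ]
side [ 0.55  -0.333  0.04 ]
side [0.545 0.297 0.04 ]
side [0.428 0.315 0.04 ]
T [-0.2539, -0.1303, -0.0423] R [0.0, 0.0, -0.4387]
```

>>> jog_arm --turn '[[0, 0, -0.44], [0, 0, -0.44], [0, 0, -0.44], [0, 0, -0.44], [0, 0, -0.44], [0, 0, -0.44], [0, 0, -0.44], [0, 0, -0.44]]' --translation '[[-0.254, -0.13, -0.042], [-0.254, -0.13, -0.042], [-0.254, -0.13, -0.042], [-0.254, -0.13, -0.042], [-0.254, -0.13, -0.042], [-0.254, -0.13, -0.042], [-0.254, -0.13, -0.042], [-0.254, -0.13, -0.042]]' --grip '[0, 0, 0, 0, 0, 0, 0, 0]'

```text
clock: 2.0
tool_pos: [0.4389, 0.3418, 0.2996]
eef_rot: [-0.002, 1.0, 0.0, -0.0]
contact_force: [-0.1, 1.2, -0.9]
opening: 0.998
finger_force: 0.0
```

```bash
python3 - <<'E'
from h import *
im=snap('wrist','w1.png')
for n in('stud_a_mid','tins','mouth','end_left','end_right','guard_grip'):
    for d in models.place_of('wrist',n)[:7]: print(n,round(d['p'],2),np.round(d['position'],4),np.round(proj('wrist',d['position']),0))
go([(.56,-.02,.33,-.066)])
E
```

```text
stud_a_mid 0.77 [0.5462 0.2987 0.0272] [229. 228.]
tins 0.87 [ 0.7136  0.3197 -0.0018] [245. 303.]
mouth 0.81 [ 0.5978 -0.0121  0.0291] [ 62. 248.]
end_left 0.8 [0.6072 0.0849 0.0242] [109. 255.]
end_right 0.61 [ 0.5916 -0.1127  0.0264] [ 26. 240.]
end_right 0.25 [0.4275 0.311  0.0215] [236. 147.]
guard_grip 0.94 [ 0.4629 -0.0181  0.0568] [ 34. 181.]
T [-0.1193, -0.3607, -0.0304] R [0.0001, -0.0001, 0.0678]
```

View pics/w1.png

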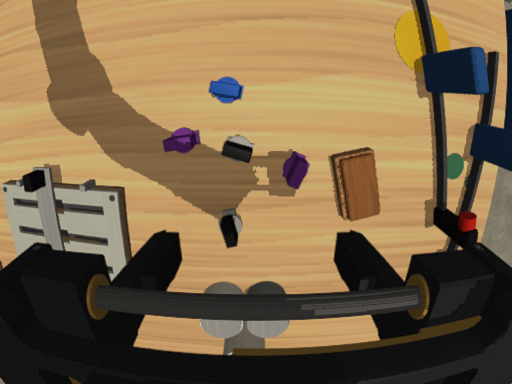

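```bash
cat >> h.py <<'E'
from scipy.optimize import minimize
BOX=np.array([[a*.019,b*.008,c] for a in(-1,1) for b in(-1,1) for c in(.022,.056)])
def fit(im,c,x0,y0,dz=0,thr=50,win=.045,P=None,box=BOX):
    "fit the black knob box: x,y,theta of its long axis (mod pi), IoU"
    P=P or cams.camera_params(c)
    u0,v0=proj(c,[x0,y0,.04+dz],P)
    rad=np.hypot(*(np.array(proj(c,[x0+win,y0,.04+dz],P))-[u0,v0]))
    vv,uu=np.mgrid[:384,:512]
    m=(im.max(2)<thr)&(np.hypot(uu-u0,vv-v0)<rad)
    n,lab,st,_=cv2.connectedComponentsWithStats(m.astype(np.uint8))
    if n<2: return None
    k=1+np.argmax(st[1:,4]);m=(lab==k).astype(np.uint8)
    S=8;us,vs=st[k,0]-12,st[k,1]-12;w,h=st[k,2]+24,st[k,3]+24
    mm=cv2.resize(m[max(vs,0):vs+h,max(us,0):us+w],None,fx=S,fy=S,interpolation=cv2.INTER_LINEAR)
    def cost(a):
        ct,s=np.cos(a[2]),np.sin(a[2])
        pts=[proj(c,[a[0]+ct*b[0]-s*b[1],a[1]+s*b[0]+ct*b[1],b[2]+dz],P) for b in box]
        hl=cv2.convexHull(((np.array(pts)-[max(us,0),max(vs,0)]+.5)*S).astype(np.float32))
        g=np.zeros(mm.shape,np.uint8);cv2.fillConvexPoly(g,hl.astype(np.int32),1)
        return 1-(g&mm).sum()/max(1,(g|mm).sum())
    best=min((minimize(cost,[x0,y0,t],method='Nelder-Mead',options=dict(initial_simplex=[[x0,y0,t],[x0+.008,y0,t],[x0,y0+.008,t],[x0,y0,t+.3]],maxiter=120)) for t in np.arange(0,np.pi,np.pi/6)),key=lambda o:o.fun)
    a=best.x;return a[0],a[1],(a[2]+np.pi/2)%np.pi-np.pi/2,1-best.fun,int(m.sum())
E
python3 - <<'E'
from h import *
im=snap('wrist');P=cams.camera_params('wrist')
for t in(35,50): print([np.round(fit(im,'wrist',*p,thr=t,P=P),4) for p in((.546,.299),(.430,.313))])
for c,l in(('scene',[(.546,.299),(.430,.313),(.551,-.334),(.413,-.311)]),('side',[(.546,.299),(.551,-.334),(.413,-.311)])):
    im=snap(c)
    for p in l: print(c,np.round(fit(im,c,*p),4))
E
```

```text
[array([5.441e-01, 3.008e-01, 1.236e-01, 7.963e-01, 3.740e+02]), array([  0.4278,   0.3144,   1.2576,   0.5504, 280.    ])]
[array([5.443e-01, 3.006e-01, 1.381e-01, 8.267e-01, 3.930e+02]), array([4.2840e-01, 3.1390e-01, 1.3141e+00, 8.4080e-01, 4.2000e+02])]
scene [  0.5487   0.3      0.1696   0.8502 131.    ]
scene [  0.4317   0.3135   1.5382   0.8321 167.    ]
scene [  0.5495  -0.3381  -0.9429   0.8048 149.    ]
scene [  0.4183  -0.3141  -1.0515   0.8227 132.    ]
side [  0.5422   0.2976   0.6385   0.8559 122.    ]
side [  0.5458  -0.3384  -0.6773   0.8067 302.    ]
side [  0.413   -0.3145   1.5527   0.8113 281.    ]
```

>>> jog_arm --turn '[[0, 0, 0.068], [0, 0, 0.068], [0, 0, 0.068], [0, 0, 0.068], [0, 0, 0.068], [0, 0, 0.068], [0, 0, 0.068], [0, 0, 0.068], [0, 0, 0.068]]' --translation '[[-0.119, -0.361, -0.03], [-0.119, -0.361, -0.03], [-0.119, -0.361, -0.03], [-0.119, -0.361, -0.03], [-0.119, -0.361, -0.03], [-0.119, -0.361, -0.03], [-0.119, -0.361, -0.03], [-0.119, -0.361, -0.03], [-0.119, -0.361, -0.03]]' --grip '[0, 0, 0, 0, 0, 0, 0, 0, 0]'

```text
clock: 3.62
tool_pos: [0.5592, -0.0184, 0.3297]
eef_rot: [0.032, 0.999, 0.001, -0.0]
contact_force: [0.1, 0.3, -0.1]
opening: 1.003
finger_force: 0.0
```

```bash
python3 - <<'E'
from h import *
im=snap('wrist','w2.png');print(cams.camera_params('wrist'))
for n in('stud_a_mid','plate','mouth','end_left','end_right','guard_grip','box'):
    for d in models.place_of('wrist',n)[:7]: print(n,round(d['p'],2),np.round(d['position'],4),np.round(proj('wrist',d['position']),0))
E
```

```text
{'fx': 297.3186396354542, 'fy': 297.3186396354542, 'cx': 257.4810030180649, 'cy': 191.1437114685116, 'eye': array([ 0.47892752, -0.01409723,  0.45736432]), 'orientation': array([-0.11361647, -0.10773925,  0.67577319,  0.72028754])}
stud_a_mid 0.95 [0.5478 0.3005 0.027 ] [447. 139.]
stud_a_mid 0.41 [ 0.5975 -0.0153  0.003 ] [261. 173.]
plate 0.87 [ 0.5981 -0.0134  0.0017] [263. 173.]
plate 0.18 [ 0.6006 -0.011   0.0299] [265. 180.]
mouth 0.67 [ 0.602  -0.0106  0.0307] [265. 181.]
mouth 0.24 [0.4267 0.3117 0.0199] [451.  68.]
end_left 0.98 [0.6069 0.0861 0.0237] [328. 179.]
end_right 0.73 [ 0.5949 -0.1123  0.0262] [199. 180.]
guard_grip 0.82 [ 0.4624 -0.0176  0.0578] [255.  85.]
box 0.81 [ 0.7162 -0.3364  0.0036] [ 99. 245.]
```

View pics/w2.png

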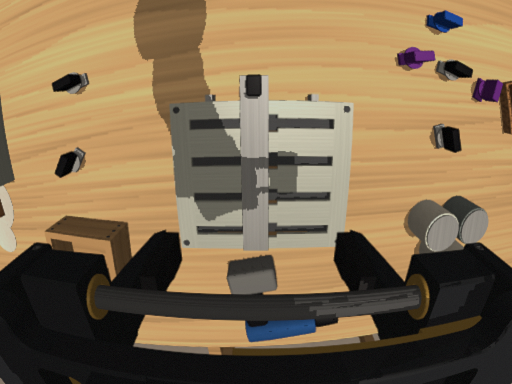

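```bash
cat > pl.py <<'E'
from h import *
def plate(im,P,guard=None,x0=(.5985,-.0132,-.067)):
    sat=im.max(2).astype(int)-im.min(2); bright=im.max(2)
    g=(sat<45).astype(np.float32)
    L=np.log(np.maximum(cv2.GaussianBlur(im,(3,3),0).mean(2),4)).astype(np.float32)
    S=lambda I,p:cv2.remap(I,p[:,0:1].astype(np.float32),p[:,1:2].astype(np.float32),cv2.INTER_LINEAR)[:,0]
    def W(a,pts,z): 
        ct,s=np.cos(a[2]),np.sin(a[2]);return np.array([proj('wrist',[a[0]+ct*p[0]-s*p[1],a[1]+s*p[0]+ct*p[1],z],P) for p in pts])
    ins=[];out=[]
    for xs in(-.084,-.028,.028,.084):
        for y in np.r_[np.arange(-.103,-.023,.004),np.arange(.025,.104,.004)]:
            if guard is None and abs(y)<.03 or guard is not None and abs(y-guard)<.035: continue
            ins+=[(xs+d,y) for d in(-.006,0,.006)];out+=[(xs+d,y) for d in(-.0105,.0105)]
        for sgn in(-1,1):
            ins+=[(xs+d,sgn*.104) for d in(-.005,0,.005)]*2;out+=[(xs+d,sgn*.1095) for d in(-.005,0,.005)]*2
    edge_i=[(sx*.1145,y) for sx in(-1,) for y in np.arange(-.12,.121,.01) if abs(y)>.03]+[(x,sy*.1325) for sy in(-1,1) for x in np.arange(-.1,.101,.01)]
    edge_o=[(sx*.1205,y) for sx in(-1,) for y in np.arange(-.12,.121,.01) if abs(y)>.03]+[(x,sy*.1385) for sy in(-1,1) for x in np.arange(-.1,.101,.01)]
    def c1(a): return S(L,W(a,ins,.028)).mean()-S(L,W(a,out,.028)).mean()
    def c2(a): return S(g,W(a,edge_o,.028)).mean()-S(g,W(a,edge_i,.028)).mean()
    res=[]
    for c in(c1,lambda a:c1(a)+c2(a)):
        b=min((minimize(c,np.array(x0)+[dx,dy,0],method='Nelder-Mead',options=dict(initial_simplex=np.array(x0)+[[dx,dy,0],[dx+.003,dy,0],[dx,dy+.003,0],[dx,dy,.02]])) for dx in(-.003,0,.003) for dy in(-.003,0,.003)),key=lambda o:o.fun)
        res.append((*b.x,b.fun))
    return np.round(res,4)
E
python3 - <<'E'
from pl import *
P=cams.camera_params('wrist');im=snap('wrist')
print(plate(im,P))
for p in((.415,-.314),(.549,-.336),(.546,.299),(.43,.313)): print(np.round(fit(im,'wrist',*p,P=P),4))
E
```

```text
[[ 0.5996 -0.0149 -0.0551 -0.7807]
 [ 0.5996 -0.0147 -0.0557 -1.6816]]
[ 4.1420e-01 -3.1350e-01 -1.4919e+00  8.4420e-01  3.2200e+02]
[  0.5464  -0.3392  -0.8344   0.8256 334.    ]
[5.453e-01 3.011e-01 4.332e-01 8.033e-01 3.710e+02]
[4.2810e-01 3.1350e-01 1.4222e+00 8.5080e-01 3.1500e+02]
```

```bash
python3 - <<'E'
from h import *
go([(.463,-.016,.12,-.056),(.463,-.016,.062,-.056)])
E
```

```text
T [0.0967, -0.002, 0.2097] R [0.0001, -0.0001, -0.0104]
T [0.0967, -0.002, 0.2677] R [0.0001, -0.0001, -0.0104]
```

>>> jog_arm --turn '[[0, 0, -0.01], [0, 0, -0.01], [0, 0, -0.01], [0, 0, -0.01], [0, 0, -0.01], [0, 0, -0.01], [0, 0, -0.01], [0, 0, -0.01], [0, 0, -0.01], [0, 0, -0.01], [0, 0, -0.01], [0, 0, -0.01]]' --translation '[[0.097, -0.002, 0.21], [0.097, -0.002, 0.21], [0.097, -0.002, 0.21], [0.097, -0.002, 0.21], [0.097, -0.002, 0.21], [0.097, -0.002, 0.24], [0.097, -0.002, 0.267], [0.097, -0.002, 0.267], [0.097, -0.002, 0.267], [0.097, -0.002, 0.267], [0.097, -0.002, 0.267], [0.097, -0.002, 0.267]]' --grip '[0, 0, 0, 0, 0, 0, 0, 0, 1, 1, 1, 1]' --force 40

```text
clock: 5.58
tool_pos: [0.463, -0.0162, 0.0631]
eef_rot: [0.028, 1.0, 0.0, 0.0]
contact_force: [0.8, -0.3, 0.0]
opening: 0.569
finger_force: 0.0
```

>>> jog_arm --turn '[[0, 0, 0], [0, 0, 0], [0, 0, 0], [0, 0, 0], [0, 0, 0], [0, 0, 0], [0, 0, 0], [0, 0, 0], [0, 0, 0]]' --translation '[[0, 0, 0], [0, 0.01, 0], [0, 0.02, 0], [0, 0.03, 0], [0, 0.04, 0], [0, 0.048, 0], [0, 0.054, 0], [0, 0.056, 0], [0, 0.056, 0]]' --grip '[1, 1, 1, 1, 1, 1, 1, 1, 1]'

```text
clock: 6.7
tool_pos: [0.4657, 0.0404, 0.0627]
eef_rot: [0.028, 1.0, 0.0, -0.0]
contact_force: [-1.1, 0.5, 2.4]
opening: 0.23
finger_force: 40.0
```

>>> jog_arm --turn '[[0, 0, 0], [0, 0, 0], [0, 0, 0], [0, 0, 0]]' --translation '[[0, 0.002, 0], [0, 0.004, 0], [0, 0.005, 0], [0, 0.005, 0]]' --grip '[1, 1, 1, 1]'

```text
clock: 7.2
tool_pos: [0.4659, 0.0436, 0.0627]
eef_rot: [0.029, 1.0, -0.001, -0.0]
contact_force: [-1.8, -4.2, 3.5]
opening: 0.228
finger_force: 40.0
```

>>> jog_arm --turn '[[0, 0, 0], [0, 0, 0], [0, 0, 0]]' --translation '[[0, 0.002, 0], [0, 0.004, 0], [0, 0.004, 0]]' --grip '[1, 1, 1]'

```text
clock: 7.58
tool_pos: [0.4659, 0.0438, 0.0627]
eef_rot: [0.031, 1.0, -0.003, -0.001]
contact_force: [-0.3, -12.7, 1.9]
opening: 0.222
finger_force: 40.1
```

>>> jog_arm --turn '[[0, 0, 0], [0, 0, 0], [0, 0, 0], [0, 0, 0], [0, 0, 0], [0, 0, 0], [0, 0, 0], [0, 0, 0], [0, 0, 0]]' --translation '[[0, -0.003, 0], [0, -0.003, 0], [0, -0.003, 0], [0, -0.003, -0.05], [-0.02, -0.05, -0.11], [-0.02, -0.11, -0.17], [-0.02, -0.16, -0.2], [-0.02, -0.16, -0.2], [-0.02, -0.16, -0.2]]' --grip '[0.5, 0.3, 0.3, 0.3, 0.3, 0.3, 0.3, 0.3, 0.3]'

```text
clock: 8.7
tool_pos: [0.478, -0.114, 0.2639]
eef_rot: [0.031, 1.0, -0.0, 0.002]
contact_force: [0.1, 1.8, 0.2]
opening: 0.699
finger_force: 0.0
```

```bash
python3 - <<'E'
from pl import *
P=cams.camera_params('wrist');im=snap('wrist','w3.png')
print(r.get_state()['tool_pos'])
print(plate(im,P,guard=.05))
for n in('mouth','end_left','end_right','guard_grip'):
    for d in models.place_of('wrist',n)[:2]: print(n,round(d['p'],2),np.round(d['position'],4))
for p in((.415,-.314),(.548,-.336)): print(np.round(fit(im,'wrist',*p,P=P),4))
go([(.48,-.31,.22,-.056)])
E
```

```text
[ 0.47755464 -0.11198746  0.26289113]
[[ 0.5997 -0.0134 -0.0518 -0.6362]
 [ 0.5986 -0.0137 -0.0354 -1.2307]]
mouth 0.6 [ 0.6034 -0.0106  0.0287]
end_left 0.84 [0.6066 0.0845 0.0239]
end_right 0.78 [ 0.5927 -0.1113  0.0252]
guard_grip 0.87 [0.4623 0.0417 0.0564]
[ 4.1360e-01 -3.1260e-01 -1.4333e+00  8.5310e-01  4.1400e+02]
[ 5.461e-01 -3.379e-01 -7.775e-01  8.273e-01  3.880e+02]
T [-0.0137, -0.1994, 0.0415] R [0.0012, -0.0018, 0.0025]
```

>>> jog_arm --turn '[[0, 0, 0], [0, 0, 0], [0, 0, 0], [0, 0, 0], [0, 0, 0]]' --translation '[[-0.014, -0.2, 0.04], [-0.014, -0.2, 0.04], [-0.014, -0.2, 0.04], [-0.014, -0.2, 0.04], [-0.014, -0.2, 0.04]]' --grip '[0.45, 0.45, 0.45, 0.45, 0.45]'

```text
clock: 9.57
tool_pos: [0.4799, -0.3119, 0.2217]
eef_rot: [0.029, 1.0, 0.001, -0.001]
contact_force: [-0.5, 0.6, -0.0]
opening: 0.548
finger_force: 0.0
```

```bash
python3 - <<'E'
from h import *
P=cams.camera_params('wrist');im=snap('wrist','w4.png')
for t in(40,50,60):
  for p in((.415,-.314),(.546,-.338)): print(np.round(fit(im,'wrist',*p,P=P,thr=t),4))
E
```

```text
[ 4.1410e-01 -3.1520e-01 -1.3317e+00  6.6710e-01  4.3800e+02]
[ 5.469e-01 -3.385e-01 -5.331e-01  8.256e-01  6.100e+02]
[ 4.1400e-01 -3.1430e-01 -1.3505e+00  8.2790e-01  5.4400e+02]
[ 5.462e-01 -3.380e-01 -5.725e-01  8.472e-01  6.320e+02]
[ 4.1400e-01 -3.1420e-01 -1.3528e+00  8.8130e-01  5.8100e+02]
[ 5.465e-01 -3.382e-01 -5.847e-01  8.683e-01  6.530e+02]
```

View pics/w4.png

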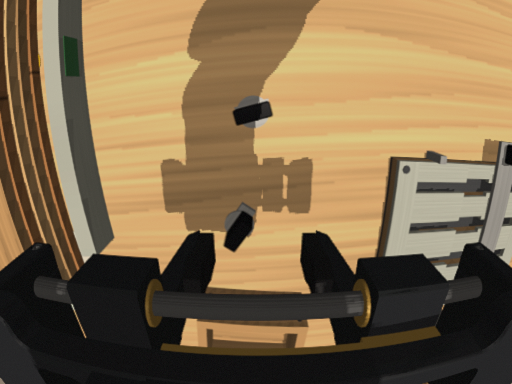

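```bash
python3 - <<'E'
from h import *
print(np.round(r.get_state()['q'],2))
go([(.414,-.3143,.10,-1.353),(.414,-.3143,.045,-1.353)])
E
```

```text
[ 0.72  0.68 -0.39  1.76  0.35  0.77  1.68]
T [0.0662, -0.008, 0.1222] R [0.0017, -0.0019, 1.2986]
T [0.0661, -0.0081, 0.1772] R [0.0017, -0.0019, 1.2986]
```

>>> jog_arm --turn '[[0, 0, 1.298], [0, 0, 1.298], [0, 0, 1.298], [0, 0, 1.298], [0, 0, 1.298], [0, 0, 1.298], [0, 0, 1.298], [0, 0, 1.298], [0, 0, 1.298], [0, 0, 1.298], [0, 0, 1.298], [0, 0, 1.298], [0, 0, 1.298], [0, 0, 1.298], [0, 0, 1.298]]' --translation '[[0.066, -0.008, 0.1], [0.066, -0.008, 0.1], [0.066, -0.008, 0.1], [0.066, -0.008, 0.1], [0.066, -0.008, 0.1], [0.066, -0.008, 0.1], [0.066, -0.008, 0.1], [0.066, -0.008, 0.122], [0.066, -0.008, 0.15], [0.066, -0.008, 0.177], [0.066, -0.008, 0.177], [0.066, -0.008, 0.177], [0.066, -0.008, 0.177], [0.066, -0.008, 0.177], [0.066, -0.008, 0.177]]' --grip '[0.45, 0.45, 0.45, 0.45, 0.45, 0.45, 0.45, 0.45, 0.45, 0.45, 0.45, 1, 1, 1, 1]' --force 30

```text
clock: 11.5
tool_pos: [0.414, -0.3171, 0.0463]
eef_rot: [0.627, 0.779, 0.0, 0.001]
contact_force: [-1.2, -0.2, 4.1]
opening: 0.179
finger_force: 30.0
```

```bash
cat >> h.py <<'E'
PL=np.array([.5996,-.0141]);TH=-.055
def pw(x,y): return PL+[np.cos(TH)*x-np.sin(TH)*y,np.sin(TH)*x+np.cos(TH)*y]
E
python3 - <<'E'
from h import *
s=r.get_state();print(s['opening'],s['finger_force'],s['tool_pos'],s['contact_force'])
m=pw(-.084,0);go([(*s['tool_pos'][:2],.14,-1.353),(*m,.14,TH-np.pi/2)])
E
```

```text
0.17853776388812914 30.000129248946905 [ 0.41399526 -0.31705081  0.0462582 ] [-1.18051243 -0.23391395  4.13773943]
T [-0.0001, 0.0001, -0.0937] R [0.0009, 0.0007, -0.0019]
T [0.2786, 0.1654, -0.0938] R [0.001, 0.0006, 0.2709]
```

>>> jog_arm --turn '[[0, 0, 0], [0, 0, 0], [0, 0, 0.27], [0, 0, 0.27], [0, 0, 0.27], [0, 0, 0.27], [0, 0, 0.27], [0, 0, 0.27], [0, 0, 0.27], [0, 0, 0.27], [0, 0, 0.27], [0, 0, 0.27], [0, 0, 0.27]]' --translation '[[0, 0, -0.03], [0, 0, -0.08], [0, 0, -0.094], [0.279, 0.165, -0.094], [0.279, 0.165, -0.094], [0.279, 0.165, -0.094], [0.279, 0.165, -0.094], [0.279, 0.165, -0.094], [0.279, 0.165, -0.094], [0.279, 0.165, -0.094], [0.279, 0.165, -0.06], [0.279, 0.165, -0.044], [0.279, 0.165, -0.044]]' --grip '[1, 1, 1, 1, 1, 1, 1, 1, 1, 1, 1, 1, 1]'

```text
clock: 13.12
tool_pos: [0.5138, -0.0108, 0.0889]
eef_rot: [0.727, 0.687, -0.001, -0.001]
contact_force: [-0.2, -0.1, -1.0]
opening: 0.181
finger_force: 30.0
```

```bash
python3 - <<'E'
from h import *
s=r.get_state();print(s['opening'],s['finger_force'],s['tool_pos'],s['contact_force'],s['eef_rot'],pw(-.084,0))
a=snap('side');b=snap('scene')
t=np.array(s['tool_pos']);
f=lambda im,c,z:cv2.resize(im[(q:=np.array(proj(c,t),int))[1]-40:q[1]+40,q[0]-50:q[0]+50],None,fx=z,fy=z,interpolation=cv2.INTER_CUBIC)
cv2.imwrite('pics/c1.png',np.hstack([f(a,'side',4),f(b,'scene',4)])[:,:,::-1])
for c in('side','scene'): print(np.array(proj(c,t),int)-[50,40])
E
```

```text
0.18051358834417783 29.999382386449724 [ 0.51380758 -0.01075449  0.08889757] [-0.20016107 -0.05585581 -1.04531732] [ 0.72690636  0.68673504 -0.00123561 -0.00077127] [ 0.51572702 -0.00948233]
[212 162]
[194 129]
```

View pics/c1.png

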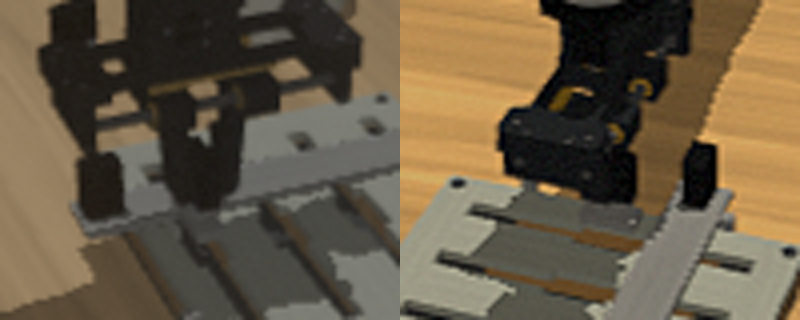

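>>> jog_arm --turn '[[0, 0, 0], [0, 0, 0], [0, 0, 0], [0, 0, 0], [0, 0, 0]]' --translation '[[-0.0005, 0.002, 0], [-0.0005, 0.002, 0.008], [-0.0005, 0.002, 0.016], [-0.0005, 0.002, 0.021], [-0.0005, 0.002, 0.021]]' --grip '[1, 1, 1, 1, 1]'

```text
clock: 13.85
tool_pos: [0.5165, -0.0096, 0.0681]
eef_rot: [0.726, 0.688, -0.0, -0.0]
contact_force: [-0.6, 0.4, -0.7]
opening: 0.177
finger_force: 30.0
```

>>> jog_arm --turn '[[0, 0, 0], [0, 0, 0], [0, 0, 0]]' --translation '[[0, 0, 0.006], [0, 0, 0.011], [0, 0, 0.011]]' --grip '[1, 1, 1]'

```text
clock: 14.22
tool_pos: [0.5167, -0.0094, 0.0573]
eef_rot: [0.726, 0.688, -0.0, -0.0]
contact_force: [0.2, -0.3, -0.9]
opening: 0.181
finger_force: 30.0
```

```bash
python3 - <<'E'
from h import *
s=r.get_state();print(s['contact_force'],s['tool_pos'])
go([(*pw(-.084,y),s['tool_pos'][2],TH-np.pi/2) for y in(-.02,-.1)])
E
```

```text
[ 0.21828249 -0.33284762 -0.93734927] [ 0.51665105 -0.00938439  0.05728077]
T [-0.0201, -0.0009, -0.0] R [-0.0009, -0.0003, 0.0011]
T [-0.1001, -0.001, -0.0] R [-0.0009, -0.0003, 0.0011]
```

Slide toward the −y end, keeping straight.

>>> jog_arm --turn '[[0, 0, 0], [0, 0, 0], [0, 0, 0], [0, 0, 0], [0, 0, 0], [0, 0, 0], [0, 0, 0]]' --translation '[[-0.015, -0.0005, 0], [-0.035, -0.001, 0], [-0.055, -0.001, 0], [-0.075, -0.001, 0], [-0.09, -0.001, 0], [-0.095, -0.001, 0], [-0.095, -0.001, 0]]' --grip '[1, 1, 1, 1, 1, 1, 1]'

```text
clock: 15.1
tool_pos: [0.5108, -0.1044, 0.0577]
eef_rot: [0.726, 0.688, 0.0, -0.0]
contact_force: [-0.0, 1.2, -0.7]
opening: 0.178
finger_force: 30.0
```

Nearly free. Push to the end.

>>> jog_arm --turn '[[0, 0, 0], [0, 0, 0], [0, 0, 0], [0, 0, 0], [0, 0, 0]]' --translation '[[-0.002, 0, 0], [-0.004, 0, 0], [-0.006, 0, 0], [-0.008, 0, 0], [-0.008, 0, 0]]' --grip '[1, 1, 1, 1, 1]'

```text
clock: 15.72
tool_pos: [0.5104, -0.1126, 0.0577]
eef_rot: [0.726, 0.688, -0.0, 0.0]
contact_force: [-0.3, 0.5, -0.5]
opening: 0.179
finger_force: 30.0
```

>>> jog_arm --turn '[[0, 0, 0], [0, 0, 0], [0, 0, 0]]' --translation '[[-0.002, 0, 0], [-0.004, 0, 0], [-0.004, 0, 0]]' --grip '[1, 1, 1]'

```text
clock: 16.1
tool_pos: [0.5103, -0.114, 0.0577]
eef_rot: [0.725, 0.689, 0.001, -0.001]
contact_force: [0.2, 4.9, -0.4]
opening: 0.181
finger_force: 30.0
```

>>> jog_arm --turn '[[0, 0, 0], [0, 0, -0.175], [0, 0, -0.349], [0, 0, -0.524], [0, 0, -0.698], [0, 0, -0.873], [0, 0, -1.047], [0, 0, -1.222], [0, 0, -1.396], [0, 0, -1.571], [0, 0, -1.571], [0, 0, -1.571]]' --translation '[[0.003, 0, 0], [0.003, 0.0006, 0], [0.0032, 0.0012, 0], [0.0035, 0.0018, 0], [0.0038, 0.0023, 0], [0.0043, 0.0028, 0], [0.0048, 0.0031, 0], [0.0054, 0.0034, 0], [0.006, 0.0035, 0], [0.0066, 0.0036, 0], [0.0066, 0.0036, 0], [0.0066, 0.0036, 0]]' --grip '[1, 1, 1, 1, 1, 1, 1, 1, 1, 1, 1, 1]'

```text
clock: 17.6
tool_pos: [0.5141, -0.1105, 0.0577]
eef_rot: [0.029, 1.0, -0.0, 0.0]
contact_force: [-0.5, -0.5, -0.1]
opening: 0.177
finger_force: 30.0
```

>>> jog_arm --turn '[[0, 0, 0], [0, 0, 0], [0, 0, 0], [0, 0, 0], [0, 0, 0], [0, 0, 0], [0, 0, 0], [0, 0, 0], [0, 0, 0], [0, 0, 0], [0, 0, 0]]' --translation '[[0, 0, 0.001], [0, 0, 0.001], [0, 0, 0.001], [0, 0, 0], [0, 0, -0.03], [0, 0, -0.08], [-0.018, -0.03, -0.14], [-0.018, -0.1, -0.15], [-0.018, -0.16, -0.15], [-0.018, -0.22, -0.15], [-0.018, -0.22, -0.15]]' --grip '[1, 0.5, 0.5, 0.5, 0.5, 0.5, 0.5, 0.5, 0.5, 0.5, 0.5]'

```text
clock: 18.98
tool_pos: [0.5177, -0.3376, 0.2073]
eef_rot: [0.032, 0.999, -0.002, -0.001]
contact_force: [-0.6, 0.5, -0.9]
opening: 0.499
finger_force: 0.0
```

```bash
python3 - <<'E'
from h import *
s=r.get_state();print(s['tool_pos'])
P=cams.camera_params('wrist');im=snap('wrist','w5.png')
print('locked?',pw(-.084,-.1),np.round(fit(im,'wrist',*pw(-.084,-.1),dz=.01,P=P),4))
for t in(50,65): a=fit(im,'wrist',.546,-.338,P=P,thr=t);print(np.round(a,4))
go([(*a[:2],.10,a[2]),(*a[:2],.045,a[2])])
E
```

```text
[ 0.51767603 -0.33757622  0.20729825]
locked? [ 0.51022979 -0.10933112] [ 5.109e-01 -1.090e-01 -2.332e-01  8.628e-01  8.130e+02]
[ 5.465e-01 -3.383e-01 -5.845e-01  8.602e-01  7.490e+02]
[ 5.469e-01 -3.387e-01 -6.154e-01  8.875e-01  7.790e+02]
T [-0.0285, -0.0019, 0.1073] R [-0.002, -0.0002, 0.555]
T [-0.0286, -0.0018, 0.1623] R [-0.002, -0.0002, 0.555]
```

>>> jog_arm --turn '[[0, 0, 0.55], [0, 0, 0.55], [0, 0, 0.55], [0, 0, 0.55], [0, 0, 0.55], [0, 0, 0.55], [0, 0, 0.55]]' --translation '[[-0.0285, -0.002, 0.05], [-0.0285, -0.002, 0.1], [-0.0285, -0.002, 0.12], [-0.0285, -0.002, 0.12], [-0.0285, -0.002, 0.12], [-0.0285, -0.002, 0.12], [-0.0285, -0.002, 0.12]]' --grip '[0.5, 0.5, 0.5, 0.5, 0.5, 0.5, 0.5]'

```text
clock: 19.9
tool_pos: [0.5491, -0.3344, 0.0887]
eef_rot: [0.297, 0.955, 0.0, 0.001]
contact_force: [-0.2, -0.0, -0.2]
opening: 0.499
finger_force: 0.0
```

```bash
python3 - <<'E'
from h import *
s=r.get_state();print(s['tool_pos'])
go([(.5467,-.3385,.045,-.605)])
E
```

```text
[ 0.54907111 -0.33444309  0.08874647]
T [-0.0003, -0.0047, 0.0437] R [0.0005, 0.0017, 0.0017]
```

>>> jog_arm --turn '[[0, 0, 0], [0, 0, 0], [0, 0, 0], [0, 0, 0], [0, 0, 0], [0, 0, 0], [0, 0, 0]]' --translation '[[0, -0.0047, 0.02], [0, -0.0047, 0.044], [0, -0.0047, 0.044], [0, -0.0047, 0.044], [0, -0.0047, 0.044], [0, -0.0047, 0.044], [0, -0.0047, 0.044]]' --grip '[0.5, 0.5, 0.5, 1, 1, 1, 1]'

```text
clock: 20.78
tool_pos: [0.5464, -0.3382, 0.0444]
eef_rot: [0.297, 0.955, -0.0, 0.001]
contact_force: [-0.2, -0.5, 3.4]
opening: 0.183
finger_force: 29.9
```

```bash
python3 - <<'E'
from h import *
s=r.get_state();print(s['tool_pos'],s['opening'])
q=R.from_quat(s['eef_rot']);print('stud-TCP in tool',q.inv().apply(np.array([.5467,-.3385,s['tool_pos'][2]])-s['tool_pos']))
go([(*s['tool_pos'][:2],.14,-.605),(*pw(-.028,0),.14,TH-np.pi/2)])
E
```

```text
[ 0.54638316 -0.33821291  0.0443844 ] 0.18344586288202192
stud-TCP in tool [-4.23815407e-04 -5.64711316e-05  4.80578007e-07]
T [-0.0001, 0.0, -0.0956] R [0.0002, 0.0012, 0.0013]
T [0.164, 0.2824, -0.0958] R [0.0007, 0.001, 1.0221]
```

>>> jog_arm --turn '[[0, 0, 0], [0, 0, 0], [0, 0, 0], [0, 0, 1.022], [0, 0, 1.022], [0, 0, 1.022], [0, 0, 1.022], [0, 0, 1.022], [0, 0, 1.022], [0, 0, 1.022], [0, 0, 1.022], [0, 0, 1.022], [0, 0, 1.022], [0, 0, 1.022]]' --translation '[[0, 0, -0.03], [0, 0, -0.08], [0, 0, -0.096], [0.164, 0.282, -0.096], [0.164, 0.282, -0.096], [0.164, 0.282, -0.096], [0.164, 0.282, -0.096], [0.164, 0.282, -0.096], [0.164, 0.282, -0.096], [0.164, 0.282, -0.096], [0.164, 0.282, -0.096], [0.164, 0.282, -0.06], [0.164, 0.282, -0.046], [0.164, 0.282, -0.046]]' --grip '[1, 1, 1, 1, 1, 1, 1, 1, 1, 1, 1, 1, 1, 1]'

```text
clock: 22.52
tool_pos: [0.5702, -0.0141, 0.0889]
eef_rot: [0.727, 0.687, -0.001, -0.001]
contact_force: [0.1, -0.5, -1.2]
opening: 0.177
finger_force: 29.9
```

```bash
python3 - <<'E'
from h import *
s=r.get_state();print(s['tool_pos'],s['opening'])
go([(*pw(-.028,0),z,TH-np.pi/2) for z in(.09,.0554)])
E
```

```text
[ 0.57023088 -0.01406417  0.08887574] 0.17698306504510933
T [0.0016, 0.0013, -0.0011] R [-0.0024, 0.0004, -0.0015]
T [0.0016, 0.0014, 0.0335] R [-0.0024, 0.0004, -0.0015]
```

>>> jog_arm --turn '[[0, 0, 0], [0, 0, 0], [0, 0, 0], [0, 0, 0], [0, 0, 0], [0, 0, 0], [0, 0, 0]]' --translation '[[0.0015, 0.0015, 0], [0.0015, 0.0015, 0.008], [0.0015, 0.0015, 0.016], [0.0015, 0.0015, 0.022], [0.0015, 0.0015, 0.027], [0.0015, 0.0015, 0.0325], [0.0015, 0.0015, 0.0325]]' --grip '[1, 1, 1, 1, 1, 1, 1]'

```text
clock: 23.4
tool_pos: [0.5723, -0.0113, 0.0567]
eef_rot: [0.726, 0.687, -0.0, -0.0]
contact_force: [-0.1, 0.7, -0.1]
opening: 0.176
finger_force: 29.9
```

```bash
python3 - <<'E'
from h import *
s=r.get_state();print(s['contact_force'],s['tool_pos'])
go([(*pw(-.028,y),.0564,TH-np.pi/2) for y in(-.02,-.09,-.096)])
E
```

```text
[-0.14784445  0.72036996 -0.08828637] [ 0.5723305  -0.0113389   0.05673214]
T [-0.0213, -0.0006, 0.0003] R [-0.0009, -0.0, 0.0001]
T [-0.0913, -0.0006, 0.0003] R [-0.0009, -0.0, 0.0001]
T [-0.0973, -0.0006, 0.0003] R [-0.0009, -0.0, 0.0001]
```

>>> jog_arm --turn '[[0, 0, 0], [0, 0, 0], [0, 0, 0], [0, 0, 0], [0, 0, 0], [0, 0, 0], [0, 0, 0], [0, 0, 0], [0, 0, 0], [0, 0, 0], [0, 0, 0]]' --translation '[[-0.015, -0.0005, 0], [-0.035, -0.0005, 0], [-0.055, -0.0005, 0], [-0.075, -0.0005, 0], [-0.09, -0.0005, 0], [-0.096, -0.0005, 0], [-0.099, -0.0005, 0], [-0.101, -0.0005, 0], [-0.103, -0.0005, 0], [-0.105, -0.0005, 0], [-0.105, -0.0005, 0]]' --grip '[1, 1, 1, 1, 1, 1, 1, 1, 1, 1, 1]'

```text
clock: 24.78
tool_pos: [0.5655, -0.1134, 0.0564]
eef_rot: [0.726, 0.688, 0.0, -0.002]
contact_force: [-0.2, 7.6, -10.2]
opening: 0.181
finger_force: 30.0
```

```bash
python3 - <<'E'
from h import *
s=r.get_state();print(s['contact_force'],s['tool_pos'],pw(-.028,-.101))
E
```

```text
[ -0.20398317   7.59431897 -10.220599  ] [ 0.56547914 -0.11338093  0.05638223] [ 0.56609014 -0.11340805]
```

>>> jog_arm --turn '[[0, 0, 0], [0, 0, 0], [0, 0, -0.175], [0, 0, -0.349], [0, 0, -0.524], [0, 0, -0.698], [0, 0, -0.873], [0, 0, -1.047], [0, 0, -1.222], [0, 0, -1.396], [0, 0, -1.571], [0, 0, -1.571], [0, 0, -1.571]]' --translation '[[0.0035, 0.0005, 0], [0.0035, 0.0005, 0], [0.0035, 0.0005, 0], [0.0035, 0.0005, 0], [0.0035, 0.0005, 0], [0.0035, 0.0005, 0], [0.0035, 0.0005, 0], [0.0035, 0.0005, 0], [0.0035, 0.0005, 0], [0.0035, 0.0005, 0], [0.0035, 0.0005, 0], [0.0035, 0.0005, 0], [0.0035, 0.0005, 0]]' --grip '[1, 1, 1, 1, 1, 1, 1, 1, 1, 1, 1, 1, 1]'

```text
clock: 26.4
tool_pos: [0.5662, -0.1134, 0.0564]
eef_rot: [0.029, 1.0, -0.0, -0.001]
contact_force: [-0.5, 1.3, -18.5]
opening: 0.181
finger_force: 30.0
```

>>> jog_arm --turn '[[0, 0, 0], [0, 0, 0], [0, 0, 0], [0, 0, 0], [0, 0, 0], [0, 0, 0], [0, 0, 0], [0, 0, 0], [0, 0, 0], [0, 0, 0], [0, 0, 0], [0, 0, 0], [0, 0, 0], [0, 0, 0], [0, 0, 0], [0, 0, 0], [0, 0, 0], [0, 0, 0]]' --translation '[[0, 0, 0.002], [0, 0, 0.002], [0, 0, 0.002], [0, 0, 0.002], [0, 0, 0.001], [0, 0, -0.04], [0, 0, -0.09], [0, 0, -0.14], [0.124, 0.424, -0.165], [0.124, 0.424, -0.165], [0.124, 0.424, -0.165], [0.124, 0.424, -0.165], [0.124, 0.424, -0.165], [0.124, 0.424, -0.165], [0.124, 0.424, -0.165], [0.124, 0.424, -0.165], [0.124, 0.424, -0.165], [0.124, 0.424, -0.165]]' --grip '[1, 0.6, 0.5, 0.5, 0.5, 0.5, 0.5, 0.5, 0.5, 0.5, 0.5, 0.5, 0.5, 0.5, 0.5, 0.5, 0.5, 0.5]'

```text
clock: 28.65
tool_pos: [0.4673, 0.3151, 0.222]
eef_rot: [0.029, 1.0, -0.001, 0.0]
contact_force: [0.0, -0.5, 0.2]
opening: 0.499
finger_force: 0.0
```

```bash
python3 - <<'E'
from h import *
s=r.get_state();print(s['tool_pos'])
P=cams.camera_params('wrist');im=snap('wrist','w6.png')
for p in((.545,.3),(.428,.313)):
  for t in(50,65): a=fit(im,'wrist',*p,P=P,thr=t);print(np.round(a,4))
E
```

```text
[0.46727688 0.31506653 0.22199211]
[5.442e-01 3.003e-01 1.547e-01 8.429e-01 5.990e+02]
[5.449e-01 3.004e-01 1.977e-01 8.626e-01 6.210e+02]
[4.2790e-01 3.1400e-01 1.2476e+00 7.9140e-01 5.8800e+02]
[4.2780e-01 3.1370e-01 1.2569e+00 8.5300e-01 6.3100e+02]
```

View pics/w6.png

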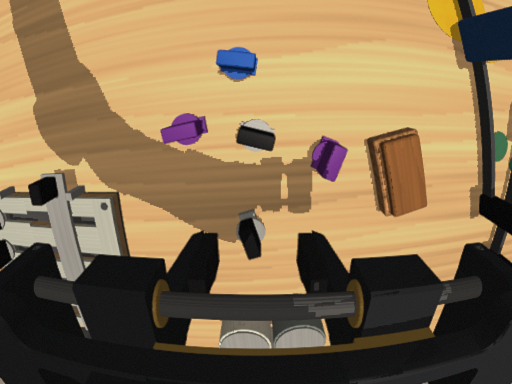

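```bash
python3 - <<'E'
from h import *
go([(.5446,.3004,.09,.18)])
E
```

```text
T [-0.0779, -0.01, 0.1321] R [-0.0016, -0.0, -0.238]
```

>>> jog_arm --turn '[[0, 0, -0.238], [0, 0, -0.238], [0, 0, -0.238], [0, 0, -0.238], [0, 0, -0.238], [0, 0, -0.238], [0, 0, -0.238]]' --translation '[[-0.03, -0.01, 0.04], [-0.06, -0.01, 0.09], [-0.078, -0.01, 0.12], [-0.078, -0.01, 0.132], [-0.078, -0.01, 0.132], [-0.078, -0.01, 0.132], [-0.078, -0.01, 0.132]]' --grip '[0.5, 0.5, 0.5, 0.5, 0.5, 0.5, 0.5]'

```text
clock: 29.58
tool_pos: [0.5439, 0.3039, 0.0917]
eef_rot: [-0.092, 0.996, 0.001, 0.001]
contact_force: [0.4, -0.0, 0.2]
opening: 0.505
finger_force: 0.0
```

```bash
python3 - <<'E'
from h import *
s=r.get_state();print(s['tool_pos'])
P=cams.camera_params('wrist');im=snap('wrist')
go([(.5446,.3004,.0445,.18)])
E
```

```text
[0.54388938 0.30392569 0.09172364]
T [0.0, -0.0035, 0.047] R [0.0008, 0.0017, 0.0038]
```

>>> jog_arm --turn '[[0, 0, 0], [0, 0, 0], [0, 0, 0], [0, 0, 0], [0, 0, 0], [0, 0, 0], [0, 0, 0]]' --translation '[[0, -0.0035, 0.02], [0, -0.0035, 0.047], [0, -0.0035, 0.047], [0, -0.0035, 0.047], [0, -0.0035, 0.047], [0, -0.0035, 0.047], [0, -0.0035, 0.047]]' --grip '[0.5, 0.5, 0.5, 1, 1, 1, 1]'

```text
clock: 30.5
tool_pos: [0.5449, 0.3002, 0.0441]
eef_rot: [-0.091, 0.996, 0.0, 0.001]
contact_force: [-0.5, 0.1, 3.9]
opening: 0.177
finger_force: 30.0
```

```bash
python3 - <<'E'
from h import *
s=r.get_state();print(s['tool_pos'],s['opening'],s['finger_force'])
q=R.from_quat(s['eef_rot']);print('stud-TCP in tool',q.inv().apply(np.array([.5446,.3004,s['tool_pos'][2]])-s['tool_pos']))
go([(*s['tool_pos'][:2],.15,.18),(*pw(.028,0),.15,TH-np.pi/2),(*pw(.028,0),.09,TH-np.pi/2)])
E
```

```text
[0.54494046 0.30016921 0.04409425] 0.1772208304696049 29.998609889298677
stud-TCP in tool [ 2.92737152e-04  2.88936319e-04 -2.22165933e-07]
T [-0.0002, 0.0001, -0.1059] R [0.0007, 0.0014, 0.0032]
T [-0.0239, -0.3255, -0.1061] R [0.0018, 0.0004, 1.8089]
T [-0.0238, -0.3255, -0.0461] R [0.0018, 0.0004, 1.8089]
```

>>> jog_arm --turn '[[0, 0, 0], [0, 0, 0], [0, 0, 0], [0, 0, 1.809], [0, 0, 1.809], [0, 0, 1.809], [0, 0, 1.809], [0, 0, 1.809], [0, 0, 1.809], [0, 0, 1.809], [0, 0, 1.809], [0, 0, 1.809], [0, 0, 1.809], [0, 0, 1.809], [0, 0, 1.809], [0, 0, 1.809], [0, 0, 1.809], [0, 0, 1.809]]' --translation '[[0, 0, -0.03], [0, 0, -0.08], [0, 0, -0.106], [-0.024, -0.3255, -0.106], [-0.024, -0.3255, -0.106], [-0.024, -0.3255, -0.106], [-0.024, -0.3255, -0.106], [-0.024, -0.3255, -0.106], [-0.024, -0.3255, -0.106], [-0.024, -0.3255, -0.106], [-0.024, -0.3255, -0.106], [-0.024, -0.3255, -0.106], [-0.024, -0.3255, -0.106], [-0.024, -0.3255, -0.106], [-0.024, -0.3255, -0.106], [-0.024, -0.3255, -0.07], [-0.024, -0.3255, -0.046], [-0.024, -0.3255, -0.046]]' --grip '[1, 1, 1, 1, 1, 1, 1, 1, 1, 1, 1, 1, 1, 1, 1, 1, 1, 1]'

```text
clock: 32.75
tool_pos: [0.6258, -0.0159, 0.0875]
eef_rot: [0.726, 0.688, -0.001, -0.002]
contact_force: [-0.1, 0.2, 0.1]
opening: 0.184
finger_force: 30.0
```

```bash
python3 - <<'E'
from h import *
s=r.get_state();print(s['tool_pos'],s['opening'])
go([(*pw(.028,0),z,TH-np.pi/2) for z in(.09,.0544)])
E
```

```text
[ 0.62581048 -0.01587548  0.08751947] 0.18363759519826936
T [0.0003, 0.0017, -0.0025] R [-0.0042, -0.0002, 0.0012]
T [0.0003, 0.0019, 0.0331] R [-0.0042, -0.0002, 0.0012]
```

>>> jog_arm --turn '[[0, 0, 0], [0, 0, 0], [0, 0, 0], [0, 0, 0], [0, 0, 0], [0, 0, 0], [0, 0, 0]]' --translation '[[0.0003, 0.0018, 0], [0.0003, 0.0018, 0.008], [0.0003, 0.0018, 0.016], [0.0003, 0.0018, 0.022], [0.0003, 0.0018, 0.027], [0.0003, 0.0018, 0.0325], [0.0003, 0.0018, 0.0325]]' --grip '[1, 1, 1, 1, 1, 1, 1]'

```text
clock: 33.62
tool_pos: [0.6288, -0.0157, 0.0562]
eef_rot: [0.726, 0.687, -0.0, -0.0]
contact_force: [-0.3, -0.6, -0.6]
opening: 0.18
finger_force: 30.0
```

```bash
python3 - <<'E'
from h import *
s=r.get_state();print(s['contact_force'],s['tool_pos'])
go([(*pw(.028,y),.0547,TH-np.pi/2) for y in(-.02,-.09,-.101)])
E
```

```text
[-0.31880088 -0.60186319 -0.58711165] [ 0.62880079 -0.01569656  0.05617753]
T [-0.02, -0.0012, 0.0015] R [-0.0009, 0.0, 0.0]
T [-0.09, -0.0012, 0.0015] R [-0.0009, 0.0, 0.0]
T [-0.101, -0.0012, 0.0015] R [-0.0009, 0.0, 0.0]
```

>>> jog_arm --turn '[[0, 0, 0], [0, 0, 0], [0, 0, 0], [0, 0, 0], [0, 0, 0], [0, 0, 0], [0, 0, 0], [0, 0, 0], [0, 0, 0], [0, 0, 0], [0, 0, 0], [0, 0, 0]]' --translation '[[0, -0.001, 0.001], [-0.015, -0.001, 0.001], [-0.035, -0.001, 0.001], [-0.055, -0.001, 0.001], [-0.075, -0.001, 0.001], [-0.09, -0.001, 0.001], [-0.096, -0.001, 0.001], [-0.099, -0.001, 0.001], [-0.101, -0.001, 0.001], [-0.103, -0.001, 0.001], [-0.104, -0.001, 0.001], [-0.104, -0.001, 0.001]]' --grip '[1, 1, 1, 1, 1, 1, 1, 1, 1, 1, 1, 1]'

```text
clock: 35.12
tool_pos: [0.6227, -0.117, 0.0557]
eef_rot: [0.726, 0.688, 0.001, -0.001]
contact_force: [-0.3, 5.4, 0.7]
opening: 0.177
finger_force: 30.0
```

```bash
python3 - <<'E'
from h import *
s=r.get_state();print(s['contact_force'],s['tool_pos'],pw(.028,-.101))
E
```

```text
[-0.33891441  5.37569479  0.70892011] [ 0.62265471 -0.11697859  0.05565195] [ 0.62200546 -0.1164865 ]
```

>>> jog_arm --turn '[[0, 0, 0], [0, 0, 0], [0, 0, -0.175], [0, 0, -0.349], [0, 0, -0.524], [0, 0, -0.698], [0, 0, -0.873], [0, 0, -1.047], [0, 0, -1.222], [0, 0, -1.396], [0, 0, -1.571], [0, 0, -1.571], [0, 0, -1.571]]' --translation '[[0.0033, 0, 0], [0.0033, 0, 0], [0.0033, 0, 0], [0.0033, 0, 0], [0.0033, 0, 0], [0.0033, 0, 0], [0.0033, 0, 0], [0.0033, 0, 0], [0.0033, 0, 0], [0.0033, 0, 0], [0.0033, 0, 0], [0.0033, 0, 0], [0.0033, 0, 0]]' --grip '[1, 1, 1, 1, 1, 1, 1, 1, 1, 1, 1, 1, 1]'

```text
clock: 36.75
tool_pos: [0.6222, -0.1165, 0.0554]
eef_rot: [0.029, 1.0, -0.0, -0.0]
contact_force: [-0.5, 1.7, -0.7]
opening: 0.177
finger_force: 30.0
```

>>> jog_arm --turn '[[0, 0, 0], [0, 0, 0], [0, 0, 0], [0, 0, 0], [0, 0, 0], [0, 0, 0], [0, 0, 0], [0, 0, 0], [0, 0, 0], [0, 0, 0], [0, 0, 0], [0, 0, 0], [0, 0, 0], [0, 0, 0], [0, 0, 0], [0, 0, 0], [0, 0, 0], [0, 0, 0]]' --translation '[[0, 0, 0.0005], [0, 0, 0.0005], [0, 0, 0.0005], [0, 0, 0.0005], [0, 0, 0], [0, 0, -0.04], [0, 0, -0.09], [0, 0, -0.14], [0.196, 0.416, -0.165], [0.196, 0.416, -0.165], [0.196, 0.416, -0.165], [0.196, 0.416, -0.165], [0.196, 0.416, -0.165], [0.196, 0.416, -0.165], [0.196, 0.416, -0.165], [0.196, 0.416, -0.165], [0.196, 0.416, -0.165], [0.196, 0.416, -0.165]]' --grip '[1, 0.6, 0.5, 0.5, 0.5, 0.5, 0.5, 0.5, 0.5, 0.5, 0.5, 0.5, 0.5, 0.5, 0.5, 0.5, 0.5, 0.5]'

```text
clock: 39.0
tool_pos: [0.4505, 0.3079, 0.2205]
eef_rot: [0.028, 1.0, -0.001, 0.0]
contact_force: [0.5, -1.6, 0.1]
opening: 0.499
finger_force: 0.0
```

```bash
python3 - <<'E'
from h import *
s=r.get_state();print(s['tool_pos'])
P=cams.camera_params('wrist');im=snap('wrist','w7.png')
for t in(50,65): a=fit(im,'wrist',.428,.3138,P=P,thr=t);print(np.round(a,4))
go([(*a[:2],.09,a[2]-np.pi)])
E
```

```text
[0.45052288 0.30786966 0.22047459]
[4.2770e-01 3.1390e-01 1.2446e+00 8.4270e-01 6.5800e+02]
[4.2820e-01 3.1400e-01 1.2358e+00 8.8120e-01 6.8800e+02]
T [0.0229, 0.0054, 0.1304] R [-0.001, 0.0019, 1.8479]
```

>>> jog_arm --turn '[[0, 0, 1.848], [0, 0, 1.848], [0, 0, 1.848], [0, 0, 1.848], [0, 0, 1.848], [0, 0, 1.848], [0, 0, 1.848], [0, 0, 1.848], [0, 0, 1.848], [0, 0, 1.848], [0, 0, 1.848], [0, 0, 1.848], [0, 0, 1.848]]' --translation '[[0.023, 0.0055, 0.02], [0.023, 0.0055, 0.04], [0.023, 0.0055, 0.06], [0.023, 0.0055, 0.08], [0.023, 0.0055, 0.09], [0.023, 0.0055, 0.09], [0.023, 0.0055, 0.09], [0.023, 0.0055, 0.09], [0.023, 0.0055, 0.09], [0.023, 0.0055, 0.09], [0.023, 0.0055, 0.13], [0.023, 0.0055, 0.13], [0.023, 0.0055, 0.13]]' --grip '[0.5, 0.5, 0.5, 0.5, 0.5, 0.5, 0.5, 0.5, 0.5, 0.5, 0.5, 0.5, 0.5]'

```text
clock: 40.67
tool_pos: [0.4278, 0.3158, 0.0914]
eef_rot: [0.815, 0.58, 0.0, 0.0]
contact_force: [-0.7, 0.3, -0.2]
opening: 0.503
finger_force: 0.0
```

```bash
python3 - <<'E'
from h import *
s=r.get_state();print(s['tool_pos'])
go([(.428,.314,.0445,1.24-np.pi)])
E
```

```text
[0.42783247 0.3157828  0.09137695]
T [-0.0016, 0.0007, 0.0469] R [0.0004, -0.0, -0.003]
```

>>> jog_arm --turn '[[0, 0, 0], [0, 0, 0], [0, 0, 0], [0, 0, 0], [0, 0, 0], [0, 0, 0], [0, 0, 0]]' --translation '[[-0.0016, 0.0007, 0.02], [-0.0016, 0.0007, 0.047], [-0.0016, 0.0007, 0.047], [-0.0016, 0.0007, 0.047], [-0.0016, 0.0007, 0.047], [-0.0016, 0.0007, 0.047], [-0.0016, 0.0007, 0.047]]' --grip '[0.5, 0.5, 0.5, 1, 1, 1, 1]'

```text
clock: 41.55
tool_pos: [0.4276, 0.3152, 0.0444]
eef_rot: [0.814, 0.581, 0.001, -0.0]
contact_force: [0.4, 0.6, 6.5]
opening: 0.176
finger_force: 30.0
```

```bash
python3 - <<'E'
from h import *
s=r.get_state();print(s['tool_pos'],s['opening'],s['finger_force'])
q=R.from_quat(s['eef_rot']);print('stud-TCP in tool',q.inv().apply(np.array([.428,.314,s['tool_pos'][2]])-s['tool_pos']))
go([(*pw(.084,0),.15,TH-np.pi/2),(*pw(.084,0),.09,TH-np.pi/2)])
E
```

```text
[0.4276019  0.31522668 0.04441746] 0.17589640763123143 29.964225799776614
stud-TCP in tool [-1.02994032e-03  7.76182237e-04 -6.05496866e-07]
T [-0.2322, 0.3508, -0.1056] R [0.0009, -0.001, -0.277]
T [-0.2323, 0.3508, -0.0456] R [0.0009, -0.001, -0.277]
```

>>> jog_arm --turn '[[0, 0, 0], [0, 0, 0], [0, 0, 0], [0, 0, -0.277], [0, 0, -0.277], [0, 0, -0.277], [0, 0, -0.277], [0, 0, -0.277], [0, 0, -0.277], [0, 0, -0.277], [0, 0, -0.277], [0, 0, -0.277], [0, 0, -0.277], [0, 0, -0.277], [0, 0, -0.277], [0, 0, -0.277]]' --translation '[[0, 0, -0.03], [0, 0, -0.08], [0, 0, -0.106], [-0.232, 0.351, -0.106], [-0.232, 0.351, -0.106], [-0.232, 0.351, -0.106], [-0.232, 0.351, -0.106], [-0.232, 0.351, -0.106], [-0.232, 0.351, -0.106], [-0.232, 0.351, -0.106], [-0.232, 0.351, -0.106], [-0.232, 0.351, -0.106], [-0.232, 0.351, -0.106], [-0.232, 0.351, -0.07], [-0.232, 0.351, -0.046], [-0.232, 0.351, -0.046]]' --grip '[1, 1, 1, 1, 1, 1, 1, 1, 1, 1, 1, 1, 1, 1, 1, 1]'

```text
clock: 43.55
tool_pos: [0.6813, -0.0172, 0.0879]
eef_rot: [0.726, 0.688, -0.002, -0.002]
contact_force: [-0.7, -0.2, -1.1]
opening: 0.181
finger_force: 30.0
```

```bash
python3 - <<'E'
from h import *
s=r.get_state();print(s['tool_pos'],s['opening'])
go([(*pw(.084,0),z,TH-np.pi/2) for z in(.09,.0549)])
E
```

```text
[ 0.68128934 -0.01715754  0.08787301] 0.1810768954385991
T [-0.0014, 0.0023, -0.0021] R [-0.005, -0.0004, 0.0021]
T [-0.0015, 0.0024, 0.033] R [-0.005, -0.0004, 0.0021]
```

>>> jog_arm --turn '[[0, 0, 0], [0, 0, 0], [0, 0, 0], [0, 0, 0], [0, 0, 0], [0, 0, 0], [0, 0, 0]]' --translation '[[0, 0.0015, 0], [0, 0.0015, 0.008], [0, 0.0015, 0.016], [0, 0.0015, 0.022], [0, 0.0015, 0.027], [0, 0.0015, 0.0335], [0, 0.0015, 0.0335]]' --grip '[1, 1, 1, 1, 1, 1, 1]'

```text
clock: 44.42
tool_pos: [0.6844, -0.0189, 0.0555]
eef_rot: [0.726, 0.687, -0.0, -0.0]
contact_force: [-0.2, -0.7, -1.3]
opening: 0.181
finger_force: 30.0
```

```bash
python3 - <<'E'
from h import *
s=r.get_state();print(s['contact_force'],s['tool_pos'])
go([(*pw(.084,y),.0549,TH-np.pi/2) for y in(-.02,-.09,-.101)])
E
```

```text
[-0.17650332 -0.72512343 -1.33056148] [ 0.68440279 -0.01889232  0.05548295]
T [-0.0199, -0.0009, 0.0006] R [-0.0013, -0.0, -0.0]
T [-0.0899, -0.0009, 0.0006] R [-0.0013, -0.0, -0.0]
T [-0.1009, -0.0009, 0.0006] R [-0.0013, -0.0, -0.0]
```

>>> jog_arm --turn '[[0, 0, 0], [0, 0, 0], [0, 0, 0], [0, 0, 0], [0, 0, 0], [0, 0, 0], [0, 0, 0], [0, 0, 0], [0, 0, 0], [0, 0, 0], [0, 0, 0], [0, 0, 0]]' --translation '[[0, -0.0007, 0.0004], [-0.015, -0.0007, 0.0004], [-0.035, -0.0007, 0.0004], [-0.055, -0.0007, 0.0004], [-0.075, -0.0007, 0.0004], [-0.09, -0.0007, 0.0004], [-0.096, -0.0007, 0.0004], [-0.099, -0.0007, 0.0004], [-0.101, -0.0007, 0.0004], [-0.103, -0.0007, 0.0004], [-0.104, -0.0007, 0.0004], [-0.104, -0.0007, 0.0004]]' --grip '[1, 1, 1, 1, 1, 1, 1, 1, 1, 1, 1, 1]'

```text
clock: 45.92
tool_pos: [0.6788, -0.12, 0.0558]
eef_rot: [0.726, 0.688, 0.001, -0.001]
contact_force: [0.4, 5.4, -0.2]
opening: 0.181
finger_force: 30.0
```

```bash
python3 - <<'E'
from h import *
s=r.get_state();print(s['contact_force'],s['tool_pos'],pw(.084,-.101))
E
```

```text
[ 0.37036234  5.3509009  -0.22600657] [ 0.67875902 -0.11999718  0.05580954] [ 0.67792078 -0.11956495]
```

>>> jog_arm --turn '[[0, 0, 0], [0, 0, 0], [0, 0, -0.175], [0, 0, -0.349], [0, 0, -0.524], [0, 0, -0.698], [0, 0, -0.873], [0, 0, -1.047], [0, 0, -1.222], [0, 0, -1.396], [0, 0, -1.571], [0, 0, -1.571], [0, 0, -1.571]]' --translation '[[0.0033, 0, 0], [0.0033, 0, 0], [0.0033, 0, 0], [0.0033, 0, 0], [0.0033, 0, 0], [0.0033, 0, 0], [0.0033, 0, 0], [0.0033, 0, 0], [0.0033, 0, 0], [0.0033, 0, 0], [0.0033, 0, 0], [0.0033, 0, 0], [0.0033, 0, 0]]' --grip '[1, 1, 1, 1, 1, 1, 1, 1, 1, 1, 1, 1, 1]'

```text
clock: 47.55
tool_pos: [0.6782, -0.1197, 0.0555]
eef_rot: [0.029, 1.0, -0.0, -0.0]
contact_force: [-0.7, 1.8, -1.3]
opening: 0.179
finger_force: 30.0
```

>>> jog_arm --turn '[[0, 0, 0], [0, 0, 0], [0, 0, 0], [0, 0, 0], [0, 0, 0], [0, 0, 0], [0, 0, 0], [0, 0, 0], [0, 0, 0], [0, 0, 0], [0, 0, 0], [0, 0, 0], [0, 0, 0]]' --translation '[[0, 0, 0.0005], [0, 0, 0.0005], [0, 0, 0.0005], [0, 0, 0.0005], [0, 0, 0], [0, 0, -0.04], [0, 0, -0.09], [0, 0, -0.14], [0.165, 0.111, -0.2], [0.165, 0.111, -0.2], [0.165, 0.111, -0.2], [0.165, 0.111, -0.2], [0.165, 0.111, -0.2]]' --grip '[1, 0.6, 0.5, 0.5, 0.5, 0.5, 0.5, 0.5, 0.5, 0.5, 0.5, 0.5, 0.5]'

```text
clock: 49.18
tool_pos: [0.5201, 0.0008, 0.2565]
eef_rot: [0.027, 1.0, -0.0, 0.001]
contact_force: [0.4, -0.7, 0.2]
opening: 0.499
finger_force: 0.0
```

```bash
python3 - <<'E'
from h import *
s=r.get_state();print(s['tool_pos'])
P=cams.camera_params('wrist');im=snap('wrist','w8.png')
for x in(-.084,-.028,.028,.084): print(pw(x,-.1).round(4),np.round(fit(im,'wrist',*pw(x,-.1),dz=.01,P=P,thr=50,win=.03),4))
for d in models.place_of('wrist','guard_grip')[:2]: print(d['p'],d['position'])
go([(.4655,.0425,.12,-.056)])
E
```

```text
[0.52013599 0.00080889 0.25651253]
[ 0.5102 -0.1093] [ 5.112e-01 -1.106e-01 -1.471e-01  8.467e-01  6.340e+02]
[ 0.5661 -0.1124] [ 5.694e-01 -1.142e-01 -1.816e-01  8.437e-01  6.060e+02]
[ 0.6221 -0.1155] [ 6.225e-01 -1.126e-01  3.733e-01  7.494e-01  7.820e+02]
[ 0.678  -0.1186] [ 6.761e-01 -1.162e-01  6.312e-01  7.600e-01  8.330e+02]
0.57 [0.4635, 0.0434, 0.0572]
T [0.0584, 0.0402, 0.1354] R [-0.0005, 0.001, -0.0009]
```

View pics/w8.png

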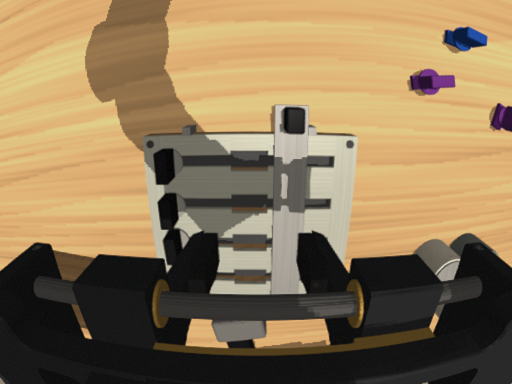

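Knobs at px (165,166), (168,210) and (172,245) lie across the slots; the fourth is hidden. Next I'll take the guard grip.

>>> jog_arm --turn '[[0, 0, 0], [0, 0, 0], [0, 0, 0], [0, 0, 0], [0, 0, 0], [0, 0, 0], [0, 0, 0], [0, 0, 0], [0, 0, 0], [0, 0, 0], [0, 0, 0]]' --translation '[[0.058, 0.041, 0.06], [0.058, 0.041, 0.11], [0.058, 0.041, 0.136], [0.058, 0.041, 0.16], [0.058, 0.041, 0.194], [0.058, 0.041, 0.194], [0.058, 0.041, 0.194], [0.058, 0.041, 0.194], [0.058, 0.041, 0.194], [0.058, 0.041, 0.194], [0.058, 0.041, 0.194]]' --grip '[0.5, 0.5, 0.5, 0.5, 0.5, 0.5, 1, 1, 1, 1, 1]' --force 40

```text
clock: 50.65
tool_pos: [0.4651, 0.0437, 0.0627]
eef_rot: [0.028, 1.0, -0.001, 0.001]
contact_force: [1.6, -3.3, 6.8]
opening: 0.225
finger_force: 40.0
```

```bash
python3 - <<'E'
from h import *
s=r.get_state();print(s['tool_pos'],s['opening'],s['finger_force'])
b=snap('scene');c=np.array(proj('scene',[.595,-.11,.05]),int)
cv2.imwrite('pics/c2.png',cv2.resize(b[c[1]-40:c[1]+40,c[0]-50:c[0]+50],None,fx=6,fy=6,interpolation=cv2.INTER_CUBIC)[:,:,::-1])
y=pw(-.137,-.05);go([(*y,s['tool_pos'][2],TH)])
E
```

```text
[0.46507327 0.04365153 0.06267978] 0.224826860310102 40.00146861188114
T [-0.0006, -0.1003, 0.0001] R [-0.001, 0.0019, -0.0009]
```

View pics/c2.png

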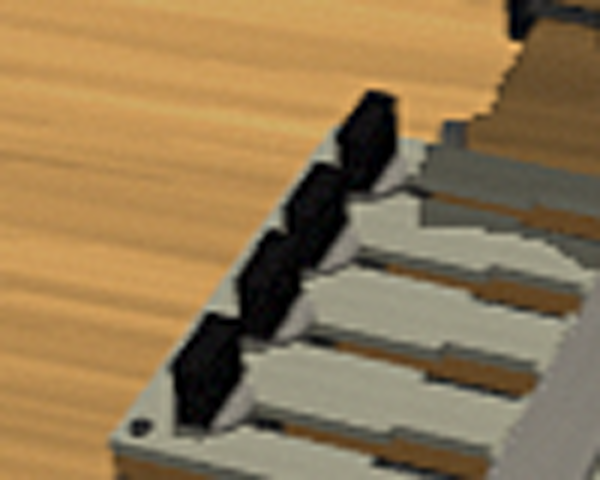

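The crop shows all four knobs, at (365,140), (315,215), (270,285) and (210,370), lying across their slots at the end. Now I'll slide the guard back.

>>> jog_arm --turn '[[0, 0, 0], [0, 0, 0], [0, 0, 0], [0, 0, 0], [0, 0, 0], [0, 0, 0], [0, 0, 0], [0, 0, 0], [0, 0, 0], [0, 0, 0]]' --translation '[[0, -0.01, 0], [0, -0.025, 0], [0, -0.04, 0], [0, -0.055, 0], [0, -0.07, 0], [0, -0.085, 0], [0, -0.094, 0], [0, -0.098, 0], [0, -0.1, 0], [0, -0.1, 0]]' --grip '[1, 1, 1, 1, 1, 1, 1, 1, 1, 1]'

```text
clock: 51.95
tool_pos: [0.4596, -0.0541, 0.0627]
eef_rot: [0.027, 1.0, 0.001, 0.001]
contact_force: [0.4, 1.3, 7.2]
opening: 0.224
finger_force: 40.0
```

>>> jog_arm --turn '[[0, 0, 0], [0, 0, 0], [0, 0, 0], [0, 0, 0]]' --translation '[[0, -0.002, 0], [0, -0.004, 0], [0, -0.006, 0], [0, -0.006, 0]]' --grip '[1, 1, 1, 1]'

```text
clock: 52.45
tool_pos: [0.4595, -0.0564, 0.0627]
eef_rot: [0.025, 1.0, 0.004, 0.002]
contact_force: [-0.9, 9.3, 8.5]
opening: 0.221
finger_force: 40.2
```

>>> jog_arm --turn '[[0, 0, 0], [0, 0, 0], [0, 0, 0], [0, 0, 0], [0, 0, 0], [0, 0, 0], [0, 0, 0], [0, 0, 0], [0, 0, 0]]' --translation '[[0, 0.003, 0], [0, 0.003, 0], [0, 0.003, 0], [0, 0.003, 0], [0, 0.003, -0.04], [0.0, 0.003, -0.09], [0, 0.003, -0.15], [0, 0.04, -0.2], [0, 0.04, -0.2]]' --grip '[1, 0.6, 0.4, 0.4, 0.4, 0.4, 0.4, 0.4, 0.4]'

```text
clock: 53.58
tool_pos: [0.463, -0.0185, 0.2653]
eef_rot: [0.026, 1.0, 0.001, 0.004]
contact_force: [-0.2, -1.3, -0.8]
opening: 0.601
finger_force: 0.0
```

```bash
python3 - <<'E'
from h import *
a=snap('scene');b=snap('side')
f=lambda im,c,z:cv2.resize(im[(q:=np.array(proj(c,[.58,-.05,.03]),int))[1]-70:q[1]+70,q[0]-70:q[0]+70],None,fx=z,fy=z,interpolation=cv2.INTER_CUBIC)
cv2.imwrite('pics/c3.png',np.hstack([f(b,'side',2.8),f(a,'scene',2.8)])[:,:,::-1])
for c in('side','scene'):
    for d in models.place_of(c,'guard_grip')[:1]: print(d['p'],np.round(d['position'],4),pw(-.137,-.05))
E
```

```text
0.89 [ 0.4615 -0.0559  0.054 ] [ 0.46005855 -0.05649319]
```

View pics/c3.png

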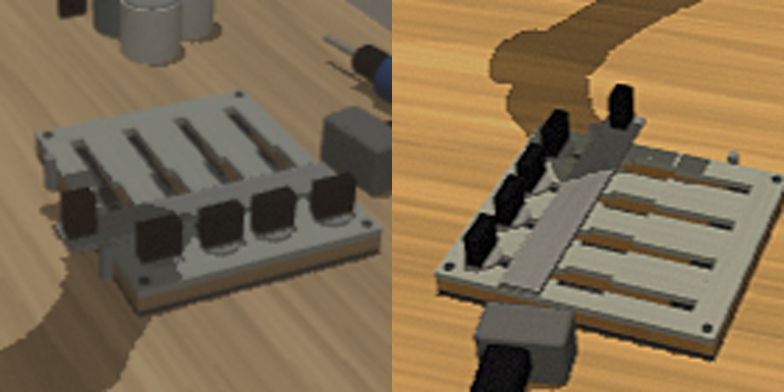

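The picture shows all four studs locked on the box's side, with the guard bar against them at the −y stop. I'm handing in.

```bash
python3 -c "
from h import *
print(r.finish_job())"
```

```text
the job is handed in; nothing more can be done
None
```

I handed in the job at about 54 s of the 210 s: all four studs are locked at the slot ends on the box's (−y) side, the guard bar is home against the stop there, and the sanding block was not touched; the hand-in returned no verdict.

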